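# Take the blade cassette out of the bench slicer

### The arm

A 6-joint arm with a two-finger parallel gripper is mounted at the origin on the work surface. World frame = base frame: x ahead of the robot, y to its left, z up, the work surface at z = 0. Lengths are in mm, angles in degrees, forces in N, time in s.
With the tool pointing down it reaches from about 275 to 775 mm from the base axis. Payload 14.6 kg.
Tool frame: the origin (TCP) lies on the centre line of the jaws, within the pads' length; the fingertips stand 17 mm ahead of it and the grasp point (between the pads) lies 2 mm behind it (tips_ahead is the distance from the TCP to the fingertips, in mm); x points along the fingers, z is the direction in which the jaws open and shut, and the axes are right-handed (so a half turn about x gives the same grasp; the last joint's range is limited). The gripper opens to 85 mm and grips with 20 to 120 N. Pads are 22 mm wide; open, the fingers measure 114 mm over their backs; the gripper's body (76 mm by 85 mm) begins 54 mm behind the grasp point. The pads swing forward as they close: fully open they stand 13 mm farther back than shut.
Start: joints at [55.273, 15.075, -2.767, 72.158, 0, 81.102], TCP at [228.74, 472.553, 248.278] pointing down, gripper open.
Joint ranges: [-151.79, 151.79], [-50.71, 97.33], [-67.44, 78.34], [-121.81, 120.89], [-77.56, 73.72], [-180, 180]. Speed limits (degrees/s): [108.29, 108.29, 147.25, 159.86, 180, 180].

### API

Orientations are given as [roll, pitch, yaw] about the fixed x, y, z axes, in that order (R = Rz(yaw) Ry(pitch) Rx(roll)).
In Python, from cell import * gives the robot as it stands. The module is installed in compiled form; this text tells all that it offers.
- The arm moves only by the tool servo_tool, never from a script. Its argument "rows" is a list of rows, each an object of numbers: "dx", "dy", "dz": the shift along the tool's x, y, z in mm; "ax", "ay", "az": the turn, a rotation vector about the tool's x, y, z in rad; "grip": the closure, from 0 (fully open) to 1 (shut). A call has 1 to 20 rows; each row is the pose to reach, as a shift and turn from the pose commanded when the call began, along the tool's axes at that moment; what a row does not reach only later rows make up. A row lasts 1/12 s, in which the tool goes at most 41.7 mm and 7.16 degrees, less where a joint would pass 70% of its speed; a pose out of reach is approached as far as the arm can. A call with a gripper value outside its range is refused whole. The fingers move at their own pace and stop on an object; "squeeze" is the grip in N (left out, the last holds). Time passes only in rows, so rows that repeat a pose let the fingers close. It gives the time, the measured TCP pose, the force and the opening at its end, in the units of the state.
- state(): the state, without advancing time (a new reading comes with each control period).
- snapshot(name): name is "scene" or "top"; returns a dict with "pixels" (420x560x3 uint8, red, green, blue), "intrinsics" (3x3 intrinsics, pixels), "eye" and "orientation" of the camera in the world. Camera axes: x right, y up, looking along -z (the intrinsics and any distortion apply to the point x, -y, -z); pixel columns grow to the right and rows downward; lengths in mm; the calibration is good to about 2 mm. A picture is of the moment at which its call begins. There is no depth.
- sign_off(): hands the job in, once; it reports no verdict.
The state is a dict: "t": time; "joint_pos": joint angles; "dq": joint speeds; "joint_torque": joint torques, N m; "ee_pos": TCP position; "tool_rot": TCP orientation; "contact_force": force on the tool from outside, world axes, zero at the start; "moment": the same for the moment, N m; "gripper_width": finger opening in mm.
Only numpy, scipy, OpenCV 4.12 (cv2) and the standard library are available. Lean on these libraries where they do the work, as an engineer would, in place of code of your own. Each camera call takes 0.05 s, during which the arm holds its last target.

### The job

Make the vegetable slicer safe and take out its blade cassette: first press the open cover down until it snaps fully shut. Then pinch the cassette's two side catches together with the fingers, lift the cassette straight out of its well and finish while holding it still and upright, catches still squeezed, with its underside 5 cm or more above the slicer's deck. Do not put it down or let go, and do not shift the other things on the table.

Things in the scene. Friction and masses are not known exactly. Their poses are not given: they have to be found in the camera images.
- slicer: white bench vegetable slicer, fixed, 200 (x) x 350 (y) x 75 mm (z, its deck), with a round grey motor up to 97 mm high at its back (+x). Origin: centre of its underside, on the table; z up; -x is its front. A hinged cover over the cutting plate is on its +y half (middle at y = +85 mm), the blade cassette sits in a well on its -y half (middle at x = 0, y = -95 mm).
- lid (a joint): angle (rad) of the slicer's flat grey cover: 0 shut, grows as it opens, at most 1.0. Hinged along its far (+x) edge; 150 mm from hinge to front edge, 130 wide, 8 thick. A stiff hinge (0.22 N m) leaves it at any angle. Over the last 0.1 rad its nose meets a spring detent; pushing down with about 8 to 12 N near its front carries it past, and it stays shut by itself.
- lid_press (a point): point on the cover's upper face, 105 mm from the hinge line towards the front edge, mid-width. Moves with the cover; z axis normal to the cover. 90 mm above the table when the cover is shut.
- lid_hinge (a point): middle of the cover's hinge line, fixed on the slicer at x = +80, y = +85, z = 82 mm in the slicer's frame; axes as the slicer's.
- cassette: black blade cassette seated in the well, 90 (x) x 56 (y) x 62 mm (z), 0.2 to 0.35 kg, with upright bare-steel catch plates on its +y and -y sides standing above the deck. Origin: centre of its underside, 20 mm above the table when seated; axes as the slicer's, 1.5 mm of play. Noses on the catches sit under the well's lips: it cannot come out until both catches are squeezed inwards.
- cassette_grip (a point): point midway between the catch plates, 82 mm above the cassette's underside (102 mm above the table when seated); the catches are squeezed along its y. The plates are 30 mm wide (x), 5 thick, their tops 120 mm above the table (45 above the deck) when seated; 54 mm over their outer faces at rest, 36 mm fully squeezed. Over 40 mm free beside each plate above the deck.
- catch_left (a joint): travel (m) of the catch on the cassette's +y side: 0 = sprung out (locked), 0.009 = squeezed fully in. Its nose clears the lip beyond 0.006 to 0.0075. Spring: 1.5 N at rest, 6 N fully in; a grip of 20 to 30 N squeezes both catches to their stops and carries the cassette.
- catch_right (a joint): the same for the catch on the cassette's -y side.
- tub: small white lidded plastic tub, 90 mm wide and 81 mm high, on the table behind the slicer. A bystander: leave it alone. Origin: middle of its underside.
- spoon: wooden spoon, 200 mm, lying on the table in front of the slicer (robot side). A bystander: leave it alone. Origin: middle of its underside; it lies along its x.
- bowl: small steel bowl, 110 mm wide, 50 mm high, beside the slicer's cassette end. A bystander: leave it alone. Origin: middle of its underside.
- jar: amber glass jar, 64 mm wide, 100 mm high, beside the slicer's cover end. A bystander: leave it alone. Origin: middle of its underside.
- mug: white mug, 76 mm wide, 85 mm high, on the left of the table. A bystander: leave it alone. Origin: middle of its underside.
- tub_big: larger white lidded tub, 126 mm wide, 106 mm high, on the left of the table. A bystander: leave it alone. Origin: middle of its underside.
- skewers: open wooden box 240 x 70 x 30 mm of skewers, on the right of the table. A bystander: leave it alone. Origin: middle of its underside.
Not all that is in view belongs to the job. Leave any blue look-alike of the cassette alone.

How it is judged:
By the outcome, as a careful person would: the job done as asked, in the order asked, and still so for the second after the job is handed in, while the arm keeps its last pose, push and grip.
It also fails if it takes over 50 s, if anything falls off the work surface, if the arm or the gripper's body presses on something with over 40 N, if the wrist force passes 120 N, or if a joint passes its speed limit or range.

## Working session

There is one attempt and no reset: what is moved stays moved. The work goes in short steps, Python scripts to look and compute and a tool call to move; the robot and the scene stay as the last step left them, time stands still between calls to the robot, and variables do not carry over. Pictures are saved under pics/ and viewed, and the job is handed in when it is done.

Besides the shell and the picture viewer there is one more tool, called after "Emit:" as a command line: name --argument value ..., lists and objects as JSON in quotes. servo_tool: Moves the arm, as the interface text tells. Its arguments: {"type":"object","properties":{"rows":{"type":"array"},"squeeze":{"type":"number"}},"required":["rows"]}

```bash
mkdir -p pics; python3 - <<'E'
from cell import *
import cv2, numpy as np
print(state())
for n in ("scene","top"):
    s=snapshot(n); cv2.imwrite(f"pics/{n}0.png",s["pixels"][:,:,::-1])
    print(n,{k:s[k] for k in s if k!="pixels"})
E
```

```text
{'t': 0.0, 'joint_pos': array([ 5.52715220e+01,  1.50987583e+01, -2.80145379e+00,  7.21568524e+01,
        1.11406974e-03,  8.11033290e+01]), 'dq': array([-0.01093365, -0.06070519,  0.02173667,  0.02573437,  0.01713359,
        0.0045124 ]), 'joint_torque': array([-1.26250266e-03, -6.37619233e+01,  3.84565687e+01,  1.39375526e-02,
       -2.00382669e-04, -3.54401914e-05]), 'ee_pos': array([228.61683282, 472.35756327, 247.84055435]), 'tool_rot': array([ 169.98488578,   89.94292466, -125.84692175]), 'contact_force': array([-0.29730819, -1.17787726, -0.88641801]), 'moment': array([ 0.03211827, -0.01570479,  0.00739428]), 'gripper_width': 84.9757963829103}
scene {'intrinsics': array([[513.61702798,   0.        , 288.62375603],
       [  0.        , 513.61702798, 205.78697169],
       [  0.        ,   0.        ,   1.        ]]), 'eye': array([1034.14378258, -897.57928696, 1311.11345791]), 'orientation': array([39.3521874 ,  0.21749198, 28.99972341])}
top {'intrinsics': array([[530.4265007 ,   0.        , 278.84367604],
       [  0.        , 530.4265007 , 211.34894695],
       [  0.        ,   0.        ,   1.        ]]), 'eye': array([ 361.67075994,   -2.59638245, 1591.8716418 ]), 'orientation': array([  7.58850732,  -0.58300842, -90.33324025])}
```

View pics/scene0.png

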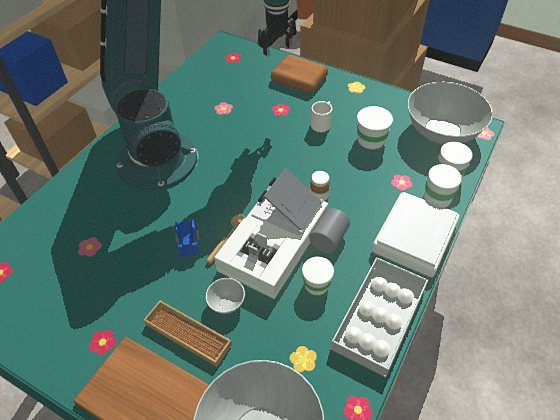

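View pics/top0.png

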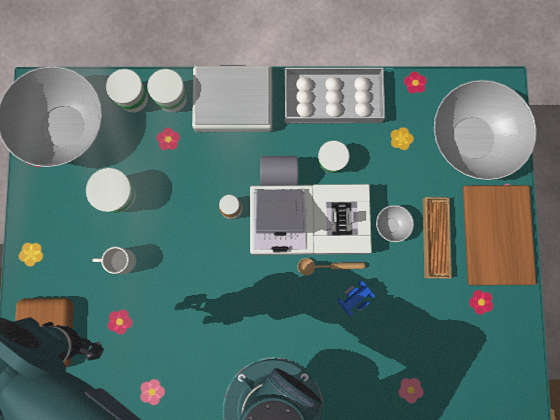

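Top view: the slicer is at about (310,218), its open grey cover at (280,210) and the black cassette in the well at (342,218). The blue look-alike lies in front at (357,297). Next I'll enlarge both views and check the calibration.

```bash
cat > h.py <<'E'
from cell import *
import cv2, numpy as np
from scipy.spatial.transform import Rotation as Ro
def cam(s): 
    return s["intrinsics"],np.array(s["eye"]),Ro.from_euler('xyz',s["orientation"],degrees=True).as_matrix()
def proj(s,p):
    K,e,R=cam(s); c=R.T@(np.array(p,float)-e); q=K@np.array([c[0],-c[1],-c[2]]); return q[:2]/q[2]
def ray(s,uv):
    K,e,R=cam(s); d=np.linalg.inv(K)@np.array([uv[0],uv[1],1.]); d=R@np.array([d[0],-d[1],-d[2]]); return e,d/np.linalg.norm(d)
def plane(s,uv,z):
    e,d=ray(s,uv); return e+d*(z-e[2])/d[2]
def tri(s1,u1,s2,u2):
    e1,d1=ray(s1,u1);e2,d2=ray(s2,u2)
    A=np.array([d1,-d2]).T; t=np.linalg.lstsq(A,e2-e1,rcond=None)[0]
    a=e1+t[0]*d1;b=e2+t[1]*d2; return (a+b)/2,np.linalg.norm(a-b)
def crop(s,box,k,name):
    x0,y0,x1,y1=box; im=s["pixels"][y0:y1,x0:x1,::-1]
    im=cv2.resize(im,None,fx=k,fy=k,interpolation=cv2.INTER_CUBIC)
    for x in range((x0+9)//10*10,x1,10):
        cv2.line(im,((x-x0)*k,0),((x-x0)*k,6),(0,0,255),1)
        if x%20==0: cv2.putText(im,str(x),((x-x0)*k,16),0,.35,(0,0,255),1)
    for y in range((y0+9)//10*10,y1,10):
        cv2.line(im,(0,(y-y0)*k),(6,(y-y0)*k),(0,0,255),1)
        if y%20==0: cv2.putText(im,str(y),(8,(y-y0)*k+4),0,.35,(0,0,255),1)
    cv2.imwrite("pics/"+name,im)
E
python3 - <<'E'
from h import *
s=snapshot("scene");t=snapshot("top")
print(proj(s,[0,0,0]),proj(t,[0,0,0]))
print(state()["ee_pos"],proj(s,state()["ee_pos"]),proj(t,state()["ee_pos"]))
crop(t,(240,150,380,260),5,"t1.png"); crop(s,(200,160,350,300),4,"s1.png")
E
```

```text
[158.35963672 160.27278796] [273.05766168 408.50440234]
[228.65676201 472.43754631 248.00749538] [278.44185778  50.16982493] [ 81.1856499  337.50543978]
```

View pics/t1.png

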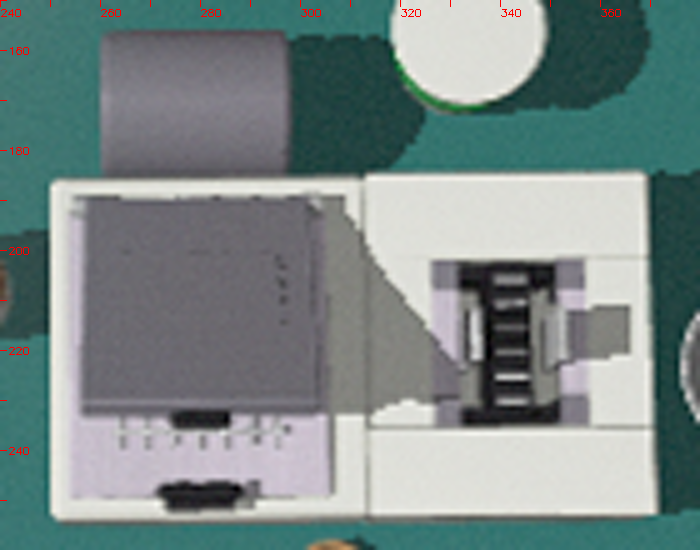

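View pics/s1.png

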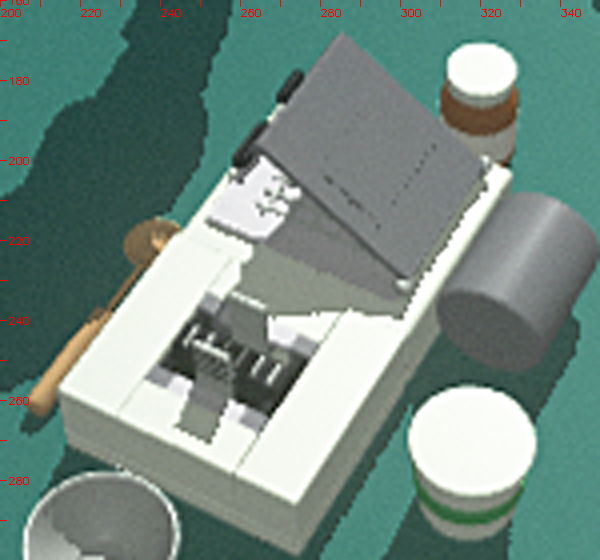

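Top crop: the deck corners are near (250,186), (368.5,184.5), (371,253) and (250.5,253.5). The catch tops are near (335,216) and (351.5,216). Scene crop: the cover is open and its lower near corner, the hinge end, is at about (300,231). I'll compute positions from these.

```bash
python3 - <<'E'
from h import *
np.set_printoptions(precision=1,suppress=True)
s=snapshot("scene");t=snapshot("top")
c=[(250.3,186),(368.7,184.6),(371,253.3),(250.8,253.7)]
P=np.array([plane(t,u,75) for u in c]);print(P)
print("edges",[np.linalg.norm(P[i]-P[(i+1)%4]) for i in range(4)], P.mean(0))
for n,a,b in (("fr-y",(371,253.3),(215.5,257.5)),("bk-y",(368.7,184.6),(275,285.5)),("bk+y",(250.3,186),(328,203))):
    print(n,*tri(t,a,s,b))
for u in((335,216.2),(351.7,216.2)): print(plane(t,u,120))
crop(t,(318,195,366,240),14,"t2.png"); crop(s,(225,215,285,275),10,"s2.png")
E
```

```text
[[ 638.3   63.2   75. ]
 [ 641.  -281.1   75. ]
 [ 441.5 -282.1   75. ]
 [ 442.1   61.5   75. ]]
edges [np.float64(344.34399701872957), np.float64(199.57306312850235), np.float64(343.6121151580475), np.float64(196.13455475907983)] [ 540.7 -109.6   75. ]
fr-y [ 443.4 -281.7   69.9] 4.286187319899264
bk-y [ 642.3 -280.6   73.8] 2.557785543525484
bk+y [639.   63.   66.6] 1.879542495145254
[ 543.3 -175.8  120. ]
[ 543.1 -222.6  120. ]
```

View pics/t2.png

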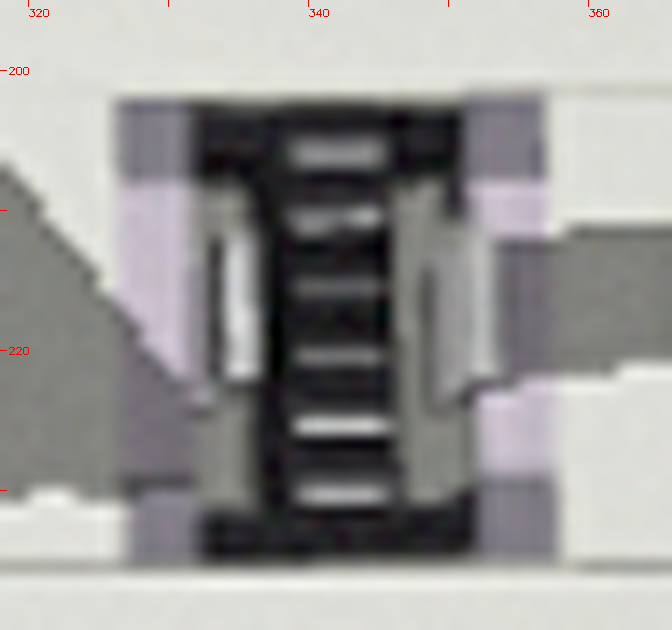

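View pics/s2.png

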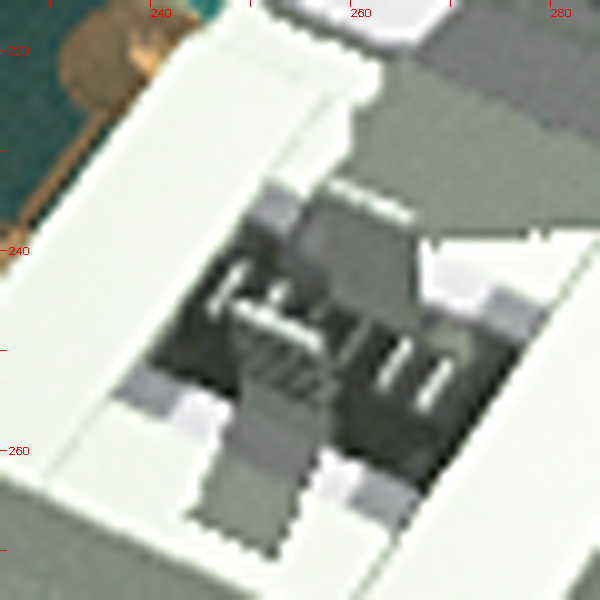

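In both views the catch-plate tops are bright slivers. In top they sit at (334.8,216.3) and (352.2,216.5), in scene at (261.6,234.5) and (252.5,247). I'll triangulate them, along with the cover's corners and the slicer's yaw.

```bash
python3 - <<'E'
from h import *
np.set_printoptions(precision=1,suppress=True)
s=snapshot("scene");t=snapshot("top")
L,R=(334.8,216.3),(352.2,216.5)
print(*tri(t,L,s,(261.6,234.5)),*tri(t,R,s,(252.5,247)))
print(plane(t,L,120),plane(t,R,120), plane(s,(261.6,234.5),120),plane(s,(252.5,247),120))
# cassette body/well corners top: slot ends at deck z~75
for u in((326,201.6),(356.4,201.6),(357.3,234.7),(327,234.7)): print(plane(t,u,75))
crop(t,(245,180,325,255),9,"t3.png"); crop(s,(250,160,335,240),9,"s3.png")
E
```

```text
[ 541.8 -175.9  121.1] 2.546045618149922 [ 541.2 -224.8  119.8] 2.5475547135039123
[ 543.  -175.3  120. ] [ 542.2 -224.   120. ] [ 540.4 -176.   120. ] [ 540.3 -225.7  120. ]
[ 591.5 -155.9   75. ]
[ 591.2 -244.    75. ]
[ 495.  -244.2   75. ]
[ 495.4 -157.1   75. ]
```

View pics/t3.png

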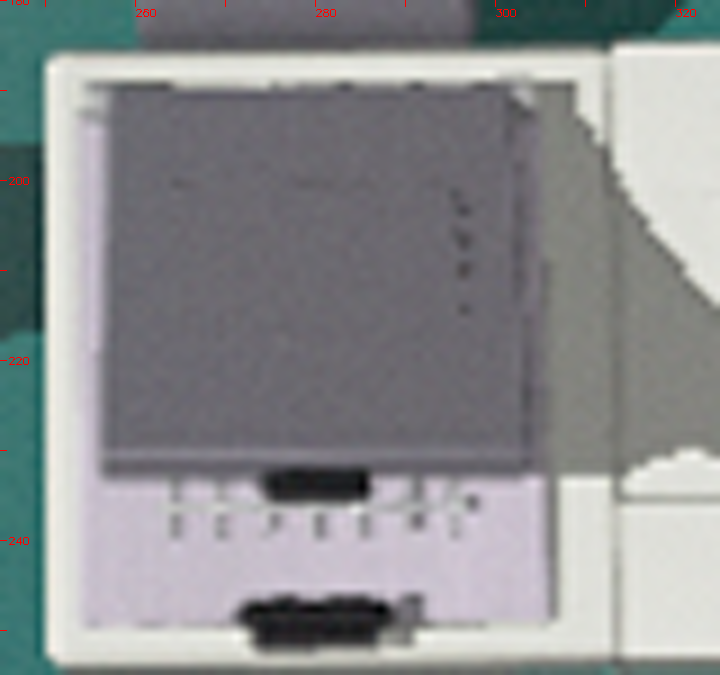

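View pics/s3.png

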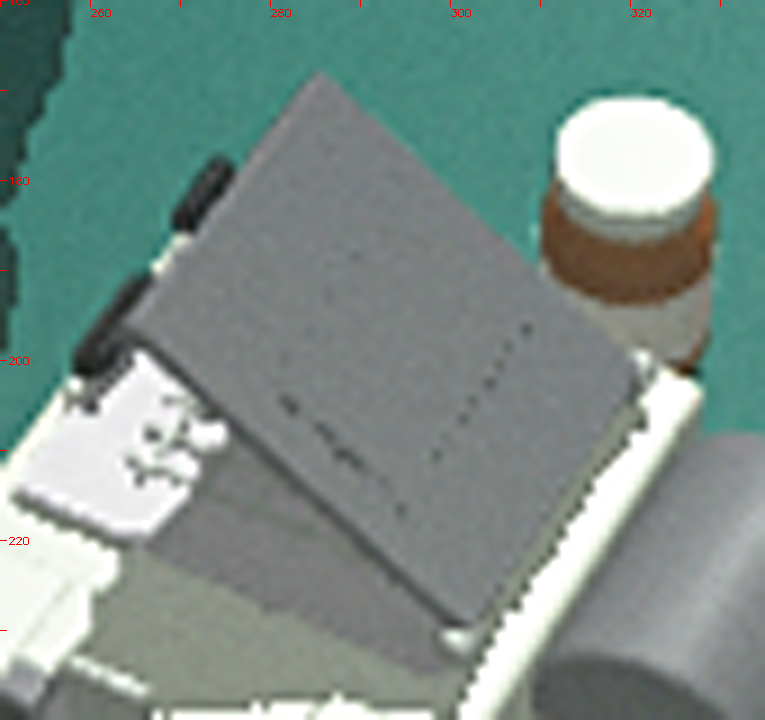

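Cover's front top-face corners: top (255.9,229.5) and (302.8,229.5), scene (285,167.5) and (263.7,195.6).

```bash
python3 - <<'E'
from h import *
np.set_printoptions(precision=1,suppress=True)
s=snapshot("scene");t=snapshot("top")
print(*tri(t,(255.9,229.5),s,(285,167.5)),*tri(t,(302.8,229.5),s,(263.7,195.6)))
print(*tri(t,(302,190.5),s,(302,229)))
print(np.array(state()["ee_pos"]),state()["tool_rot"])
print(Ro.from_euler('xyz',state()["tool_rot"],degrees=True).as_matrix())
E
```

```text
[499.  42. 177.] 5.660670451169402 [498.6 -83.9 174.3] 5.92250729334478
[622.4 -85.1  92.4] 2.3997598671393683
[228.7 472.5 248.3] [ 162.4   90.  -133.4]
[[-0.  -0.9  0.4]
 [-0.   0.4  0.9]
 [-1.   0.  -0. ]]
```

Checks:
- **Cassette:** the plate tops triangulate to 121.1 and 119.8 mm, against 120 given. The gap between plate centres is 48.9 mm, against 49 given. That puts the grip point at (541.5, -200, 102).
- **Cover:** its front edge measures (499, -21, 176), so it is open about 0.6 rad and 154 mm from the hinge at (621.5, -21, 82), as it should be.
- **Slicer:** the long deck side reads 344 mm, against 350 given. I'll trust the directly measured cassette and cover points over that.

The cassette is the black one in the well at top (343,217). The other candidate, at (357,297), is blue and lies on the open table, so it's the look-alike. The crop t2.png confirmed this.

Next is the move above the press point with the fingers shut.

```bash
cat >> h.py <<'E'
def delta(target,zdir=(0,1,0)):
    st=state(); R=Ro.from_euler('xyz',st["tool_rot"],degrees=True).as_matrix()
    x=np.array([0,0,-1.]); z=np.array(zdir,float); T=np.array([x,np.cross(z,x),z]).T
    print("shift",np.round(R.T@(np.array(target)-st["ee_pos"]),1),"turn",np.round(Ro.from_matrix(R.T@T).as_rotvec(),4), "now",np.round(st["ee_pos"],1),np.round(st["contact_force"],1),st["gripper_width"],st["t"])
E
python3 -c "
from h import *
delta([512,-21,255])"
```

```text
shift [  -6.7 -470.  -320.8] turn [-4.508e-01 -1.000e-04 -0.000e+00] now [228.7 472.5 248.3] [ 0.7 -0.6 -0.2] 85.33946396206588 0.5
```

Emit:
servo_tool --rows '[{"dx":-7,"dy":-235,"dz":-160,"ax":-0.2,"grip":1},{"dx":-7,"dy":-470,"dz":-321,"ax":-0.451,"grip":1},{"dx":-7,"dy":-470,"dz":-321,"ax":-0.451,"grip":1},{"dx":-7,"dy":-470,"dz":-321,"ax":-0.451,"grip":1},{"dx":-7,"dy":-470,"dz":-321,"ax":-0.451,"grip":1},{"dx":-7,"dy":-470,"dz":-321,"ax":-0.451,"grip":1},{"dx":-7,"dy":-470,"dz":-321,"ax":-0.451,"grip":1},{"dx":-7,"dy":-470,"dz":-321,"ax":-0.451,"grip":1},{"dx":-7,"dy":-470,"dz":-321,"ax":-0.451,"grip":1},{"dx":-7,"dy":-470,"dz":-321,"ax":-0.451,"grip":1},{"dx":-7,"dy":-470,"dz":-321,"ax":-0.451,"grip":1},{"dx":-7,"dy":-470,"dz":-321,"ax":-0.451,"grip":1},{"dx":-7,"dy":-470,"dz":-321,"ax":-0.451,"grip":1},{"dx":-7,"dy":-470,"dz":-321,"ax":-0.451,"grip":1},{"dx":-7,"dy":-470,"dz":-321,"ax":-0.451,"grip":1},{"dx":-7,"dy":-470,"dz":-321,"ax":-0.451,"grip":1},{"dx":-7,"dy":-470,"dz":-321,"ax":-0.451,"grip":1},{"dx":-7,"dy":-470,"dz":-321,"ax":-0.451,"grip":1},{"dx":-7,"dy":-470,"dz":-321,"ax":-0.451,"grip":1},{"dx":-7,"dy":-470,"dz":-321,"ax":-0.451,"grip":1}]' --squeeze 20

```text
schema error: expected keys dx, dy, dz, ax, ay, az, grip
```

```bash
python3 -c "
from h import *
delta([512,-21,200]); print(state()['joint_pos'])
s=snapshot('scene'); crop(s,(200,100,350,300),3,'s4.png')"
```

```text
shift [  48.3 -470.  -320.8] turn [-4.508e-01 -1.000e-04 -0.000e+00] now [228.7 472.5 248.3] [ 0.7 -0.6 -0.2] 85.33946396206588 0.5
[ 5.52730868e+01  1.50746447e+01 -2.76916559e+00  7.21604523e+01
  6.49383794e-04  8.11026702e+01]
```

View pics/s4.png

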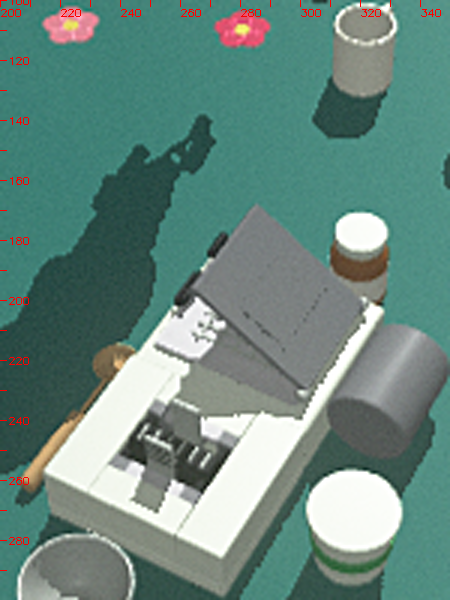

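The call was refused because every row needs all the keys. Nothing has moved.

Emit:
servo_tool --rows '[{"dx":-7,"dy":-235,"dz":-160,"ax":-0.2,"ay":0,"az":0,"grip":1},{"dx":-7,"dy":-470,"dz":-321,"ax":-0.451,"ay":0,"az":0,"grip":1},{"dx":-7,"dy":-470,"dz":-321,"ax":-0.451,"ay":0,"az":0,"grip":1},{"dx":-7,"dy":-470,"dz":-321,"ax":-0.451,"ay":0,"az":0,"grip":1},{"dx":-7,"dy":-470,"dz":-321,"ax":-0.451,"ay":0,"az":0,"grip":1},{"dx":-7,"dy":-470,"dz":-321,"ax":-0.451,"ay":0,"az":0,"grip":1},{"dx":-7,"dy":-470,"dz":-321,"ax":-0.451,"ay":0,"az":0,"grip":1},{"dx":-7,"dy":-470,"dz":-321,"ax":-0.451,"ay":0,"az":0,"grip":1},{"dx":-7,"dy":-470,"dz":-321,"ax":-0.451,"ay":0,"az":0,"grip":1},{"dx":-7,"dy":-470,"dz":-321,"ax":-0.451,"ay":0,"az":0,"grip":1},{"dx":-7,"dy":-470,"dz":-321,"ax":-0.451,"ay":0,"az":0,"grip":1},{"dx":-7,"dy":-470,"dz":-321,"ax":-0.451,"ay":0,"az":0,"grip":1},{"dx":-7,"dy":-470,"dz":-321,"ax":-0.451,"ay":0,"az":0,"grip":1},{"dx":-7,"dy":-470,"dz":-321,"ax":-0.451,"ay":0,"az":0,"grip":1},{"dx":-7,"dy":-470,"dz":-321,"ax":-0.451,"ay":0,"az":0,"grip":1},{"dx":-7,"dy":-470,"dz":-321,"ax":-0.451,"ay":0,"az":0,"grip":1},{"dx":-7,"dy":-470,"dz":-321,"ax":-0.451,"ay":0,"az":0,"grip":1},{"dx":-7,"dy":-470,"dz":-321,"ax":-0.451,"ay":0,"az":0,"grip":1},{"dx":-7,"dy":-470,"dz":-321,"ax":-0.451,"ay":0,"az":0,"grip":1},{"dx":-7,"dy":-470,"dz":-321,"ax":-0.451,"ay":0,"az":0,"grip":1}]' --squeeze 20

```text
t: 2.22
ee_pos: [511.5, -20.1, 255.5]
tool_rot: [-94.6, 90.0, -4.5]
contact_force: [0.3, -0.3, -0.2]
gripper_width: 0.0
```

```bash
python3 -c "
from h import *
delta([512,-21,200]); print(state()['joint_pos'])
s=snapshot('scene'); crop(s,(200,100,350,300),3,'s5.png')"
```

```text
shift [55.5 -0.4 -0.9] turn [ 0.0017 -0.      0.0003] now [511.5 -20.1 255.5] [ 0.3 -0.3 -0.2] 0.043978166811414775 2.2167
[-1.13826085e+01  1.36510707e+01 -3.61807277e+00  7.27112892e+01
  2.36216065e-03 -1.14803314e+01]
```

View pics/s5.png

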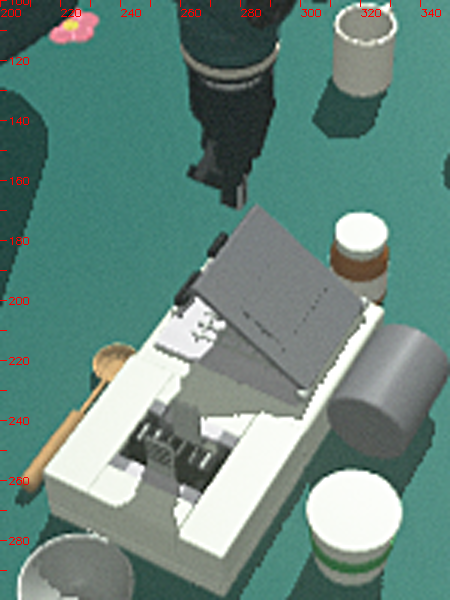

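```bash
python3 -c "
from h import *
s=snapshot('scene');t=snapshot('top');st=state();p=st['ee_pos'];print(p,proj(s,p),proj(s,p-[0,0,17]),proj(t,p),st['gripper_width'])
crop(s,(240,110,310,210),6,'s6.png')"
```

```text
[511.77410263 -20.60045019 255.44461601] [278.89975327 163.84948905] [279.00877585 167.97263682] [280.23669765 222.23987779] -0.1801996352388822
```

View pics/s6.png

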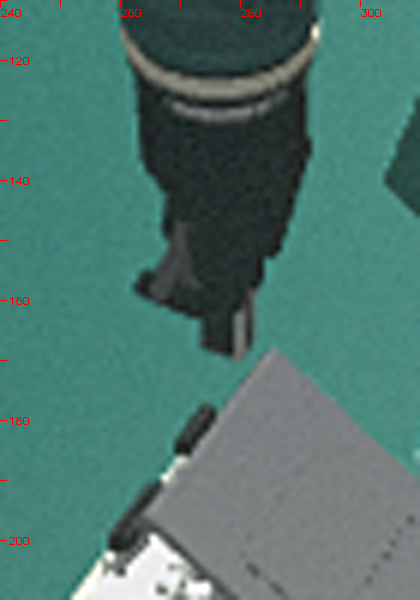

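The shut fingertips are at scene (277,168), as predicted, over the cover's front. I'll lower them onto the cover.

Emit:
servo_tool --rows '[{"dx":20,"dy":0,"dz":0,"ax":0,"ay":0,"az":0,"grip":1},{"dx":40,"dy":0,"dz":-1,"ax":0,"ay":0,"az":0,"grip":1},{"dx":55,"dy":0,"dz":-1,"ax":0,"ay":0,"az":0,"grip":1},{"dx":62,"dy":0,"dz":-1,"ax":0,"ay":0,"az":0,"grip":1},{"dx":68,"dy":0,"dz":-1,"ax":0,"ay":0,"az":0,"grip":1},{"dx":74,"dy":0,"dz":-1,"ax":0,"ay":0,"az":0,"grip":1},{"dx":80,"dy":0,"dz":-1,"ax":0,"ay":0,"az":0,"grip":1},{"dx":86,"dy":0,"dz":-1,"ax":0,"ay":0,"az":0,"grip":1},{"dx":92,"dy":0,"dz":-1,"ax":0,"ay":0,"az":0,"grip":1},{"dx":98,"dy":0,"dz":-1,"ax":0,"ay":0,"az":0,"grip":1},{"dx":104,"dy":0,"dz":-1,"ax":0,"ay":0,"az":0,"grip":1},{"dx":110,"dy":0,"dz":-1,"ax":0,"ay":0,"az":0,"grip":1},{"dx":115,"dy":0,"dz":-1,"ax":0,"ay":0,"az":0,"grip":1},{"dx":120,"dy":0,"dz":-1,"ax":0,"ay":0,"az":0,"grip":1},{"dx":124,"dy":0,"dz":-1,"ax":0,"ay":0,"az":0,"grip":1},{"dx":128,"dy":0,"dz":-1,"ax":0,"ay":0,"az":0,"grip":1},{"dx":132,"dy":0,"dz":-1,"ax":0,"ay":0,"az":0,"grip":1}]' --squeeze 20

```text
t: 3.78
ee_pos: [512.0, -22.2, 122.9]
tool_rot: [-131.3, 90.0, -41.2]
contact_force: [-0.7, -1.1, 0.6]
gripper_width: 0.0
```

```bash
python3 -c "
from h import *
delta([512,-21,107])
s=snapshot('scene'); crop(s,(200,100,350,300),3,'s7.png')"
```

```text
shift [15.9 -0.   1.2] turn [ 0.0002 -0.      0.    ] now [512.  -22.2 122.9] [-0.7 -1.1  0.6] 0.02111191980900268 3.7833
```

View pics/s7.png

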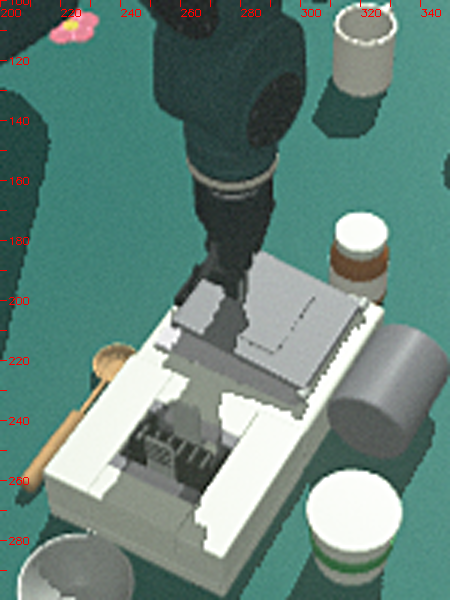

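The cover followed down: its front edge is now at about scene (258,198) and still a little open. Next I'll press through the detent in small steps.

Emit:
servo_tool --rows '[{"dx":2,"dy":0,"dz":0,"ax":0,"ay":0,"az":0,"grip":1},{"dx":4,"dy":0,"dz":0,"ax":0,"ay":0,"az":0,"grip":1},{"dx":6,"dy":0,"dz":0,"ax":0,"ay":0,"az":0,"grip":1},{"dx":8,"dy":0,"dz":0,"ax":0,"ay":0,"az":0,"grip":1},{"dx":9,"dy":0,"dz":0,"ax":0,"ay":0,"az":0,"grip":1},{"dx":9,"dy":0,"dz":0,"ax":0,"ay":0,"az":0,"grip":1}]'

```text
t: 4.33
ee_pos: [511.8, -22.1, 114.3]
tool_rot: [159.4, 90.0, -110.6]
contact_force: [-2.0, 0.3, 4.4]
gripper_width: -0.1
```

Emit:
servo_tool --rows '[{"dx":1,"dy":0,"dz":0,"ax":0,"ay":0,"az":0,"grip":1},{"dx":2,"dy":0,"dz":0,"ax":0,"ay":0,"az":0,"grip":1},{"dx":3,"dy":0,"dz":0,"ax":0,"ay":0,"az":0,"grip":1},{"dx":3,"dy":0,"dz":0,"ax":0,"ay":0,"az":0,"grip":1}]'

```text
t: 4.67
ee_pos: [511.6, -22.1, 111.2]
tool_rot: [96.3, 90.0, -173.7]
contact_force: [-1.4, 0.0, 2.2]
gripper_width: -0.1
```

Emit:
servo_tool --rows '[{"dx":1,"dy":0,"dz":0,"ax":0,"ay":0,"az":0,"grip":1},{"dx":2,"dy":0,"dz":0,"ax":0,"ay":0,"az":0,"grip":1},{"dx":2,"dy":0,"dz":0,"ax":0,"ay":0,"az":0,"grip":1}]'

```text
t: 4.92
ee_pos: [512.0, -22.1, 109.1]
tool_rot: [30.6, 90.0, 120.6]
contact_force: [0.2, -0.4, 1.1]
gripper_width: 0.3
```

Emit:
servo_tool --rows '[{"dx":1,"dy":0,"dz":0,"ax":0,"ay":0,"az":0,"grip":1},{"dx":1,"dy":0,"dz":0,"ax":0,"ay":0,"az":0,"grip":1}]'

```text
t: 5.08
ee_pos: [512.0, -22.2, 108.1]
tool_rot: [-65.1, 90.0, 24.9]
contact_force: [1.3, -0.4, 0.4]
gripper_width: -0.1
```

Emit:
servo_tool --rows '[{"dx":1,"dy":0,"dz":0,"ax":0,"ay":0,"az":0,"grip":1},{"dx":1,"dy":0,"dz":0,"ax":0,"ay":0,"az":0,"grip":1}]'

```text
t: 5.25
ee_pos: [512.0, -22.2, 107.1]
tool_rot: [-46.7, 90.0, 43.3]
contact_force: [-0.5, -0.1, 0.1]
gripper_width: -0.0
```

The force peaked and then dropped, so the cover probably snapped through. I'll confirm by pressing to firm contact.

Emit:
servo_tool --rows '[{"dx":1,"dy":0,"dz":0,"ax":0,"ay":0,"az":0,"grip":1},{"dx":1,"dy":0,"dz":0,"ax":0,"ay":0,"az":0,"grip":1}]'

```text
t: 5.42
ee_pos: [512.0, -22.2, 106.8]
tool_rot: [-105.4, 90.0, -15.4]
contact_force: [-2.6, 0.5, 7.6]
gripper_width: -0.1
```

Emit:
servo_tool --rows '[{"dx":1,"dy":0,"dz":0,"ax":0,"ay":0,"az":0,"grip":1},{"dx":1,"dy":0,"dz":0,"ax":0,"ay":0,"az":0,"grip":1}]'

```text
t: 5.58
ee_pos: [512.1, -22.2, 106.6]
tool_rot: [-107.8, 89.9, -17.8]
contact_force: [-9.0, 1.2, 24.4]
gripper_width: -0.2
```

```bash
python3 -c "
from h import *
delta([512,-21,107])
s=snapshot('scene'); crop(s,(240,150,350,250),6,'s8.png')"
```

```text
shift [-0.4  0.1  1.2] turn [ 0.0003 -0.0004  0.0012] now [512.1 -22.2 106.6] [-9.   1.2 24.4] -0.15280511810429762 5.5833
```

View pics/s8.png

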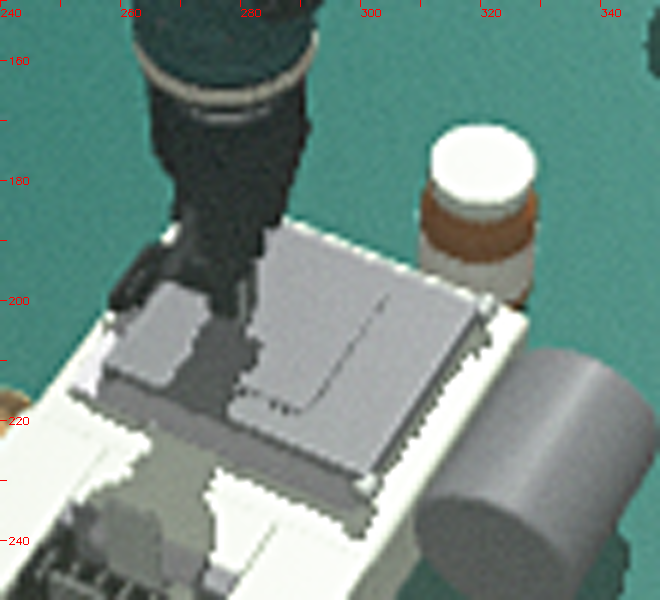

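The hard stop is at 24 N with the fingertips at 89.6 mm, and the cover reads 90 mm when shut, so it has snapped shut. I'll retract, open the gripper and move above the cassette.

Emit:
servo_tool --rows '[{"dx":-15,"dy":0,"dz":0,"ax":0,"ay":0,"az":0,"grip":1},{"dx":-45,"dy":0,"dz":0,"ax":0,"ay":0,"az":0,"grip":1},{"dx":-80,"dy":0,"dz":0,"ax":0,"ay":0,"az":0,"grip":0},{"dx":-110,"dy":0,"dz":0,"ax":0,"ay":0,"az":0,"grip":0},{"dx":-110,"dy":-5,"dz":-35,"ax":0,"ay":0,"az":0,"grip":0},{"dx":-110,"dy":-10,"dz":-70,"ax":0,"ay":0,"az":0,"grip":0},{"dx":-110,"dy":-20,"dz":-105,"ax":0,"ay":0,"az":0,"grip":0},{"dx":-110,"dy":-25,"dz":-140,"ax":0,"ay":0,"az":0,"grip":0},{"dx":-110,"dy":-30,"dz":-165,"ax":0,"ay":0,"az":0,"grip":0},{"dx":-110,"dy":-30,"dz":-178,"ax":0,"ay":0,"az":0,"grip":0},{"dx":-110,"dy":-30,"dz":-178,"ax":0,"ay":0,"az":0,"grip":0},{"dx":-110,"dy":-30,"dz":-178,"ax":0,"ay":0,"az":0,"grip":0},{"dx":-110,"dy":-30,"dz":-178,"ax":0,"ay":0,"az":0,"grip":0}]'

```text
t: 6.72
ee_pos: [541.7, -199.0, 215.3]
tool_rot: [24.4, 90.0, 114.5]
contact_force: [0.5, -0.3, -0.4]
gripper_width: 85.2
```

```bash
python3 -c "
from h import *
delta([541.5,-200,130])
s=snapshot('scene');t=snapshot('top'); crop(s,(200,120,350,290),4,'s9.png'); crop(t,(240,150,380,260),5,'t9.png')"
```

```text
shift [85.3  0.2 -1. ] turn [ 0.0009  0.0004 -0.0002] now [ 541.7 -199.   215.3] [ 0.5 -0.3 -0.4] 85.18875969570227 6.7167
```

View pics/s9.png

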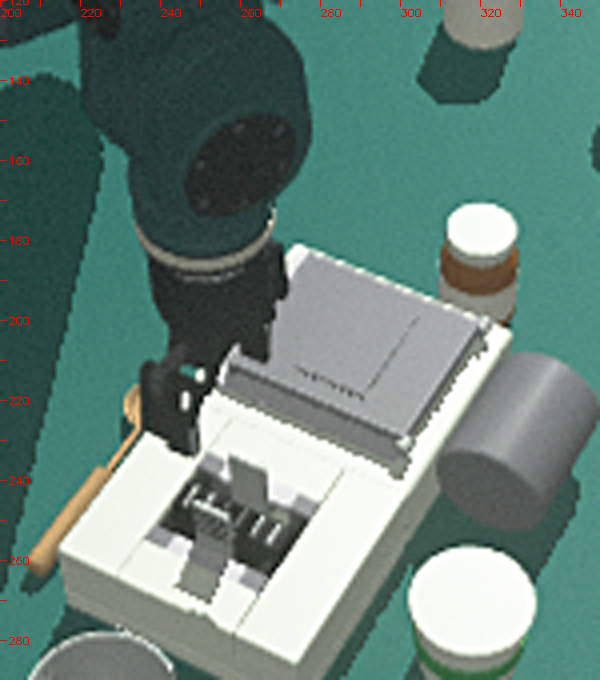

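View pics/t9.png

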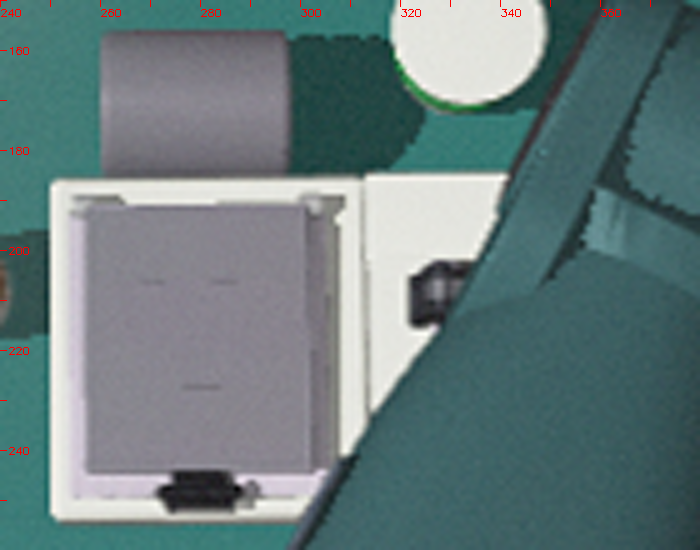

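The cover looks shut. I'll verify its front corner height from both views: top (301.8,243.3), scene (256.5,211).

```bash
python3 -c "
from h import *
s=snapshot('scene');t=snapshot('top')
print(tri(t,(301.8,243.3),s,(256.5,211.5)),plane(t,(301.8,243.3),90),plane(t,(256.9,243.3),90))
crop(s,(225,165,295,225),10,'s10.png')"
```

```text
(array([468.62733586, -85.30685158,  83.61761165]), np.float64(4.570434779522526)) [470.00069635 -83.59767436  90.        ] [470.64704328  43.65031932  90.        ]
```

View pics/s10.png

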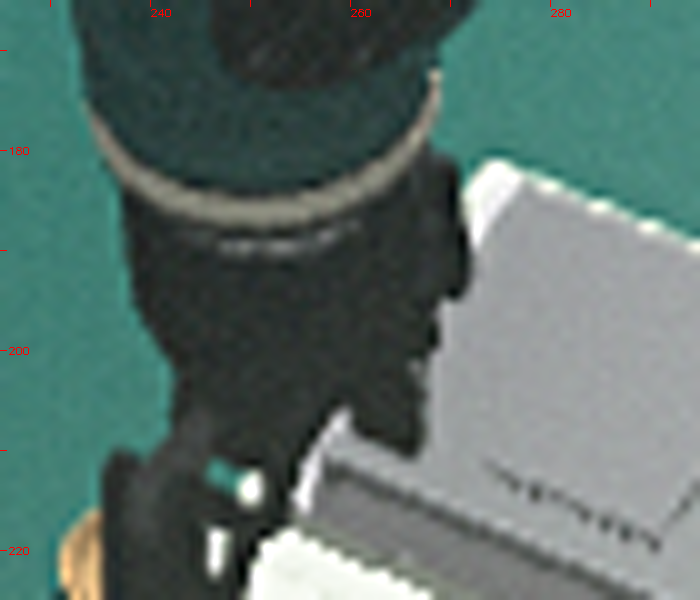

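The cover's front edge is at x≈470 and z≈84–90, consistent with shut. Now I'll descend around the catches.

Emit:
servo_tool --rows '[{"dx":25,"dy":0,"dz":-1,"ax":0,"ay":0,"az":0,"grip":0},{"dx":50,"dy":0,"dz":-1,"ax":0,"ay":0,"az":0,"grip":0},{"dx":70,"dy":0,"dz":-1,"ax":0,"ay":0,"az":0,"grip":0},{"dx":85,"dy":0,"dz":-1,"ax":0,"ay":0,"az":0,"grip":0},{"dx":95,"dy":0,"dz":-1,"ax":0,"ay":0,"az":0,"grip":0},{"dx":105,"dy":0,"dz":-1,"ax":0,"ay":0,"az":0,"grip":0},{"dx":112,"dy":0,"dz":-1,"ax":0,"ay":0,"az":0,"grip":0},{"dx":115,"dy":0,"dz":-1,"ax":0,"ay":0,"az":0,"grip":0},{"dx":115,"dy":0,"dz":-1,"ax":0,"ay":0,"az":0,"grip":0}]'

```text
t: 7.67
ee_pos: [542.0, -201.0, 100.1]
tool_rot: [58.2, 90.0, 148.2]
contact_force: [0.2, 0.2, -0.7]
gripper_width: 85.3
```

```bash
python3 -c "
from h import *
delta([541.5,-200,100])
s=snapshot('scene'); crop(s,(205,180,315,290),6,'s11.png')"
```

```text
shift [0.1 0.5 1. ] turn [ 0.0003  0.0001 -0.0002] now [ 542.  -201.   100.1] [ 0.2  0.2 -0.7] 85.33666369636467 7.6667
```

View pics/s11.png

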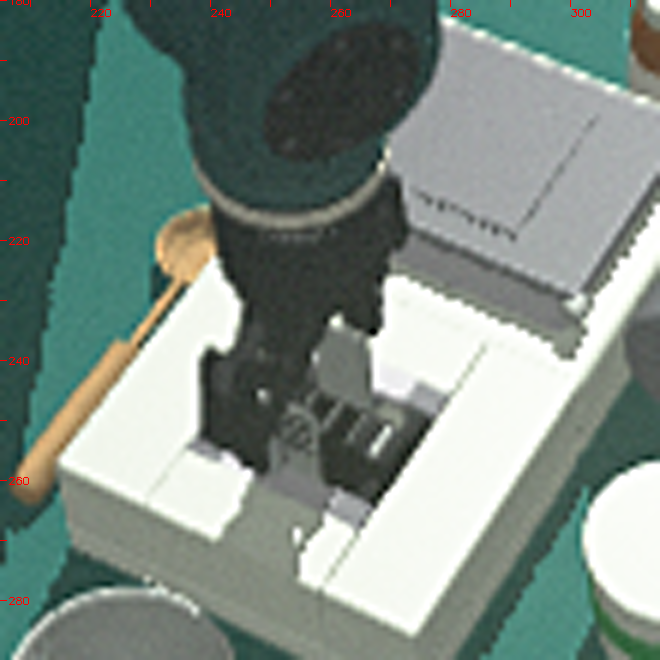

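The catch plates appear at (253,253) and (261,240), and the open fingers at about (246,252) and (265,232). I'll check that the fingers straddle the plates with the projection of the expected points.

```bash
python3 -c "
from h import *
s=snapshot('scene')
for p in ([541,-243.5,96],[541,-250,96],[541,-158,96],[541,-150,96],[541,-225,120],[541,-176,120],[556,-225,120],[526,-225,120]): print(p,proj(s,p))
crop(s,(230,215,290,265),12,'s12.png')"
```

```text
[541, -243.5, 96] [249.91539942 256.4759275 ]
[541, -250, 96] [248.7037598  258.16068088]
[541, -158, 96] [265.31296066 235.06601882]
[541, -150, 96] [266.70418952 233.13155126]
[541, -225, 120] [252.84602253 246.91015634]
[541, -176, 120] [261.78725098 234.57864467]
[556, -225, 120] [257.4057469  249.03544996]
[526, -225, 120] [248.31552896 244.79848725]
```

View pics/s12.png

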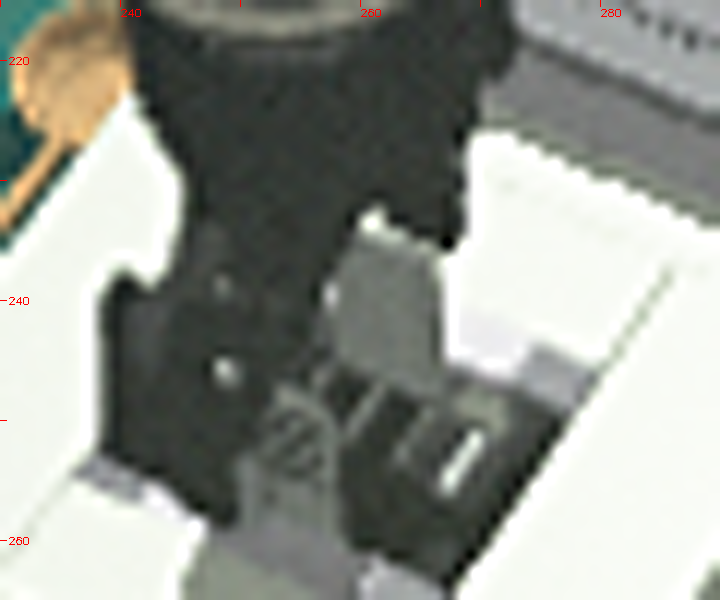

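The finger seems slightly towards -x of the plate. I'll brighten the crop to judge the x offset.

```bash
python3 -c "
from h import *
s=snapshot('scene')
s['pixels']=np.clip((s['pixels']/255.)**0.5*330,0,255).astype(np.uint8)
for dx in(-11,11):
  for z in (83,96): print(dx,z,[proj(s,[542+dx,y,z]).round(1) for y in(-243.5,-257)])
crop(s,(232,225,277,267),15,'s13.png')"
```

```text
-11 83 [array([247.2, 257.6]), array([244.7, 261.1])]
-11 96 [array([246.9, 255.1]), array([244.4, 258.5])]
11 83 [array([253.8, 260.7]), array([251.3, 264.2])]
11 96 [array([253.5, 258.2]), array([251. , 261.7])]
```

View pics/s13.png

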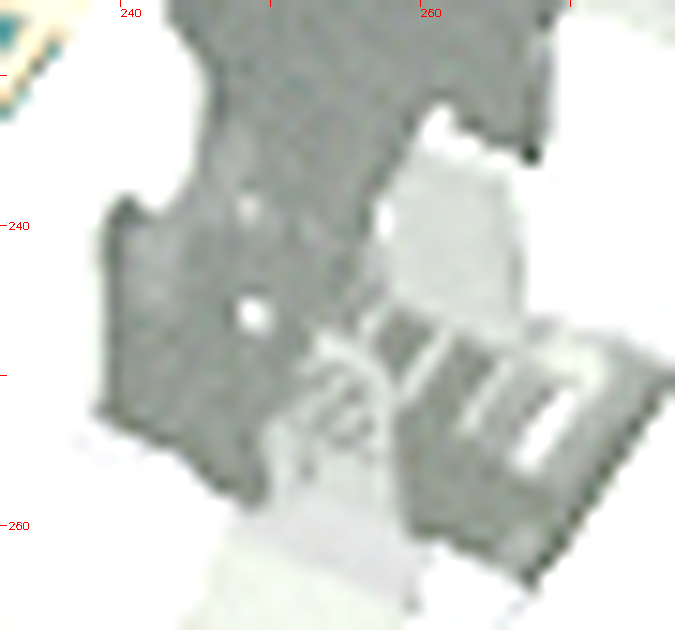

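Part of the dark area on the left is the cassette body. The finger itself is within about 3 mm of the expected x, well inside the plate overlap. Closing with 27 N.

Emit:
servo_tool --rows '[{"dx":0,"dy":0,"dz":0.5,"ax":0,"ay":0,"az":0,"grip":0.3},{"dx":0,"dy":0,"dz":0.5,"ax":0,"ay":0,"az":0,"grip":0.5},{"dx":0,"dy":0,"dz":0.5,"ax":0,"ay":0,"az":0,"grip":0.7},{"dx":0,"dy":0,"dz":0.5,"ax":0,"ay":0,"az":0,"grip":1},{"dx":0,"dy":0,"dz":0.5,"ax":0,"ay":0,"az":0,"grip":1},{"dx":0,"dy":0,"dz":0.5,"ax":0,"ay":0,"az":0,"grip":1},{"dx":0,"dy":0,"dz":0.5,"ax":0,"ay":0,"az":0,"grip":1},{"dx":0,"dy":0,"dz":0.5,"ax":0,"ay":0,"az":0,"grip":1},{"dx":0,"dy":0,"dz":0.5,"ax":0,"ay":0,"az":0,"grip":1},{"dx":0,"dy":0,"dz":0.5,"ax":0,"ay":0,"az":0,"grip":1}]' --squeeze 27

```text
t: 8.65
ee_pos: [542.3, -200.7, 101.1]
tool_rot: [-103.7, 89.9, -13.7]
contact_force: [-1.3, 2.5, 10.1]
gripper_width: 33.0
```

```bash
python3 -c "
from h import *
delta([541.5,-200,100]);print(state()['moment'])
s=snapshot('scene');crop(s,(205,180,315,290),6,'s14.png')"
```

```text
shift [1.1 0.8 0.7] turn [ 0.0004 -0.0003  0.0012] now [ 542.3 -200.7  101.1] [-1.3  2.5 10.1] 33.00699222866673 8.65
[0.42075917 0.28040259 0.12737911]
```

View pics/s14.png

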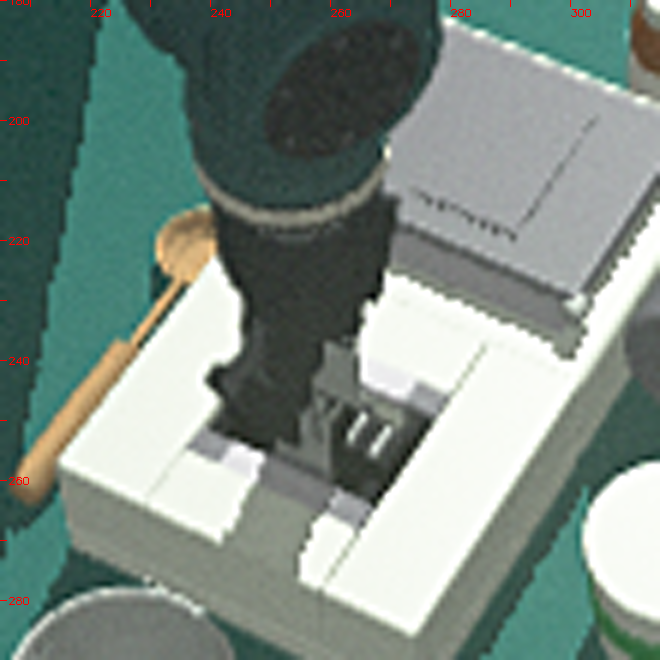

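The grip shows 33 mm, so both catches are in (36 mm nominal, against 54 at rest). The fingers are a little forward on the plate. A 10 N upward force points to light tip contact or the pads swinging forward. I'll lift gently and watch the force.

Emit:
servo_tool --rows '[{"dx":-1,"dy":0,"dz":0,"ax":0,"ay":0,"az":0,"grip":1},{"dx":-2,"dy":0,"dz":0,"ax":0,"ay":0,"az":0,"grip":1},{"dx":-3,"dy":0,"dz":0,"ax":0,"ay":0,"az":0,"grip":1},{"dx":-3,"dy":0,"dz":0,"ax":0,"ay":0,"az":0,"grip":1}]'

```text
t: 9.03
ee_pos: [541.9, -200.6, 103.3]
tool_rot: [74.5, 90.0, 164.5]
contact_force: [-0.7, 0.1, -3.1]
gripper_width: 32.7
```

Emit:
servo_tool --rows '[{"dx":-1,"dy":0,"dz":0,"ax":0,"ay":0,"az":0,"grip":1},{"dx":-2,"dy":0,"dz":0,"ax":0,"ay":0,"az":0,"grip":1},{"dx":-3,"dy":0,"dz":0,"ax":0,"ay":0,"az":0,"grip":1},{"dx":-3,"dy":0,"dz":0,"ax":0,"ay":0,"az":0,"grip":1}]'

```text
t: 9.37
ee_pos: [542.0, -200.7, 106.5]
tool_rot: [-129.7, 90.0, -39.7]
contact_force: [-0.5, 0.5, -3.1]
gripper_width: 32.2
```

The load is -3.1 N, about 0.3 kg, so the cassette is free and hanging. I'll lift on.

Emit:
servo_tool --rows '[{"dx":-2,"dy":0,"dz":0,"ax":0,"ay":0,"az":0,"grip":1},{"dx":-4,"dy":0,"dz":0,"ax":0,"ay":0,"az":0,"grip":1},{"dx":-6,"dy":0,"dz":0,"ax":0,"ay":0,"az":0,"grip":1},{"dx":-9,"dy":0,"dz":0,"ax":0,"ay":0,"az":0,"grip":1},{"dx":-12,"dy":0,"dz":0,"ax":0,"ay":0,"az":0,"grip":1},{"dx":-12,"dy":0,"dz":0,"ax":0,"ay":0,"az":0,"grip":1}]'

```text
t: 9.87
ee_pos: [542.3, -200.8, 119.0]
tool_rot: [-118.7, 89.9, -28.7]
contact_force: [0.1, 0.2, -2.6]
gripper_width: 32.5
```

```bash
python3 -c "
from h import *
delta([541.5,-200,100]);print(state()['moment'])
s=snapshot('scene');s['pixels']=np.clip((s['pixels']/255.)**0.6*290,0,255).astype(np.uint8);crop(s,(215,190,295,280),7,'s15.png')"
```

```text
shift [19.   0.8  0.8] turn [ 0.0002 -0.0004  0.0008] now [ 542.3 -200.8  119. ] [ 0.1  0.2 -2.6] 32.53376777036798 9.8667
[-0.02370826 -0.00167788 -0.00985149]
```

View pics/s15.png

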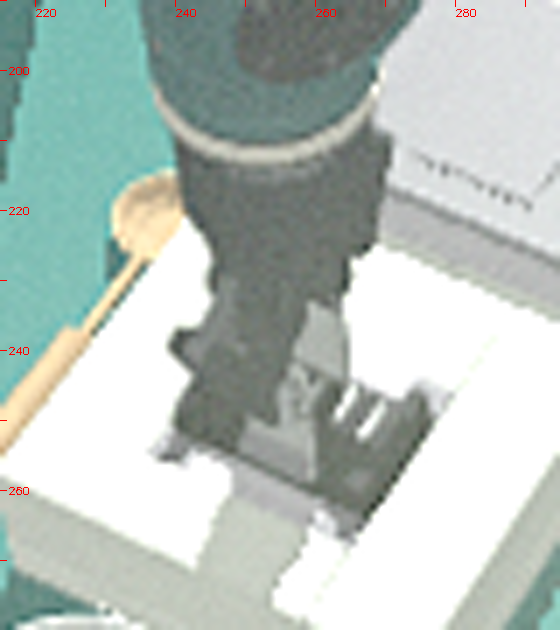

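The cassette is rising with the gripper, level, and its moment is about zero. I'll carry on up by 110 mm.

Emit:
servo_tool --rows '[{"dx":-4,"dy":0,"dz":0,"ax":0,"ay":0,"az":0,"grip":1},{"dx":-10,"dy":0,"dz":0,"ax":0,"ay":0,"az":0,"grip":1},{"dx":-17,"dy":0,"dz":0,"ax":0,"ay":0,"az":0,"grip":1},{"dx":-24,"dy":0,"dz":0,"ax":0,"ay":0,"az":0,"grip":1},{"dx":-31,"dy":0,"dz":0,"ax":0,"ay":0,"az":0,"grip":1},{"dx":-38,"dy":0,"dz":0,"ax":0,"ay":0,"az":0,"grip":1},{"dx":-45,"dy":0,"dz":0,"ax":0,"ay":0,"az":0,"grip":1},{"dx":-52,"dy":0,"dz":0,"ax":0,"ay":0,"az":0,"grip":1},{"dx":-59,"dy":0,"dz":0,"ax":0,"ay":0,"az":0,"grip":1},{"dx":-66,"dy":0,"dz":0,"ax":0,"ay":0,"az":0,"grip":1},{"dx":-73,"dy":0,"dz":0,"ax":0,"ay":0,"az":0,"grip":1},{"dx":-80,"dy":0,"dz":0,"ax":0,"ay":0,"az":0,"grip":1},{"dx":-87,"dy":0,"dz":0,"ax":0,"ay":0,"az":0,"grip":1},{"dx":-94,"dy":0,"dz":0,"ax":0,"ay":0,"az":0,"grip":1},{"dx":-101,"dy":0,"dz":0,"ax":0,"ay":0,"az":0,"grip":1},{"dx":-107,"dy":0,"dz":0,"ax":0,"ay":0,"az":0,"grip":1},{"dx":-110,"dy":0,"dz":0,"ax":0,"ay":0,"az":0,"grip":1},{"dx":-110,"dy":0,"dz":0,"ax":0,"ay":0,"az":0,"grip":1},{"dx":-110,"dy":0,"dz":0,"ax":0,"ay":0,"az":0,"grip":1},{"dx":-110,"dy":0,"dz":0,"ax":0,"ay":0,"az":0,"grip":1}]'

```text
t: 11.58
ee_pos: [541.8, -200.6, 227.9]
tool_rot: [61.1, 90.0, 151.1]
contact_force: [-0.3, -0.8, -2.5]
gripper_width: 32.1
```

```bash
python3 -c "
from h import *
delta([541.5,-200,229]);print(state()['moment'],state()['dq'])
s=snapshot('scene');crop(s,(200,110,340,300),4,'s16.png');s['pixels']=np.clip((s['pixels']/255.)**0.6*290,0,255).astype(np.uint8);crop(s,(215,150,295,260),7,'s17.png')
t=snapshot('top');crop(t,(200,130,440,330),3,'t16.png')"
```

```text
shift [-1.1  0.3  0.6] turn [ 0.0002  0.0003 -0.0005] now [ 541.8 -200.6  227.9] [-0.3 -0.8 -2.5] 32.14919961526697 11.5833
[-0.02513882  0.01809014  0.00850587] [-0.0244786   0.07857403 -0.15147502 -0.12515693  0.00405871 -0.07837273]
```

View pics/s16.png

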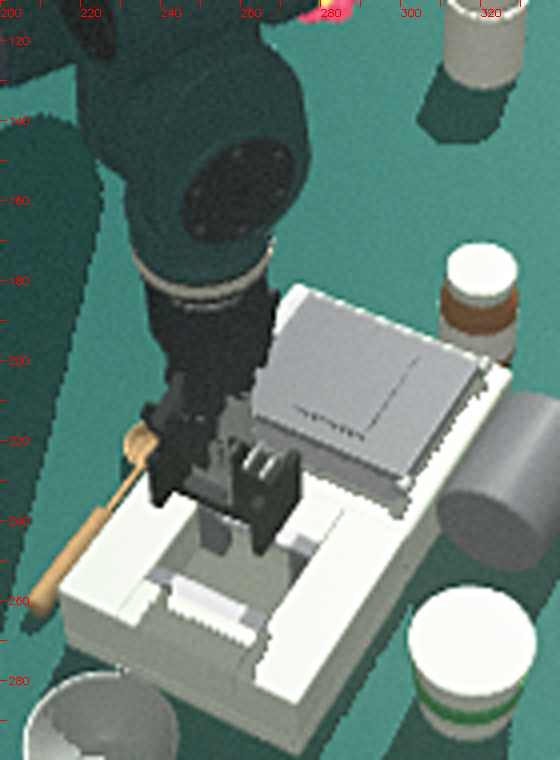

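View pics/s17.png

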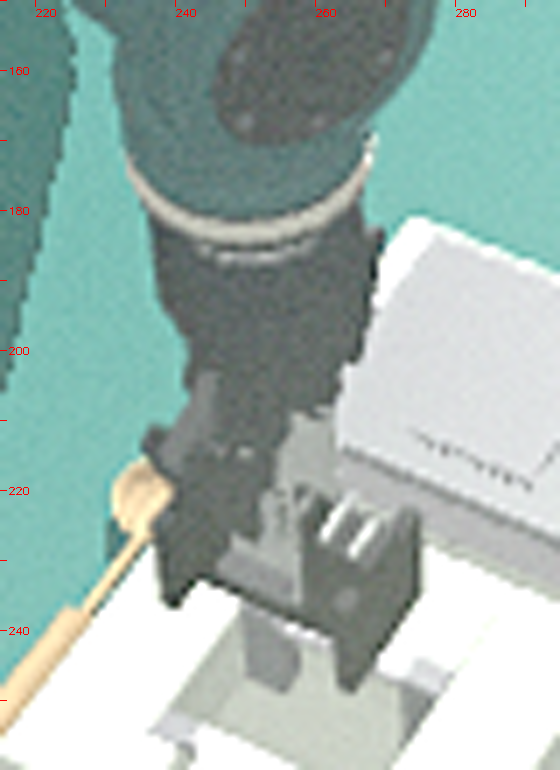

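View pics/t16.png

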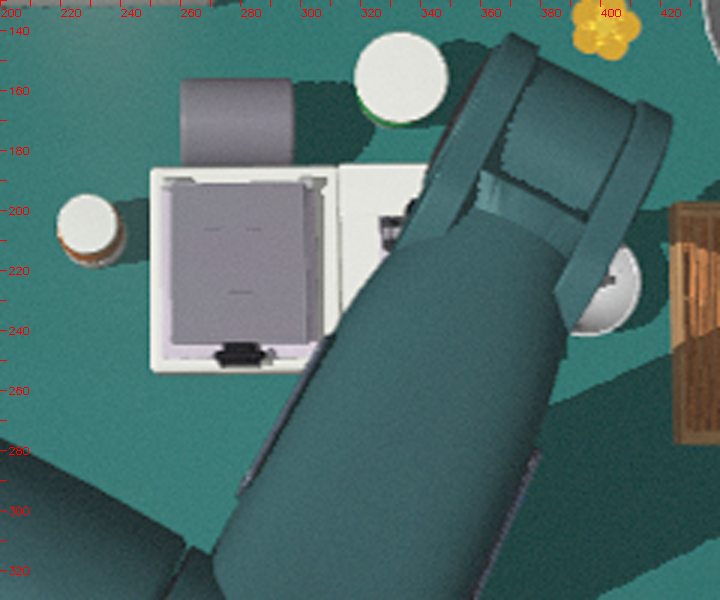

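The scene view shows the cassette fully out of its well. Its bottom corners are near (238.5,236.5) and (263,248), and the cover is still shut. I'll check the underside height and the tilt.

```bash
python3 -c "
from h import *
s=snapshot('scene')
e,d=ray(s,(263,248));print('back',e+d*(-228-e[1])/d[1])
e,d=ray(s,(238.8,236.3));print('front',e+d*(-228-e[1])/d[1])
for z in(125,146): print(z,proj(s,[586.5,-228,z]),proj(s,[496.5,-228,z]))
st=state();print(st['gripper_width'],st['contact_force'],st['t'],st['ee_pos'])"
```

```text
back [ 577.23077425 -228.          143.71431629]
front [ 498.5329762  -228.          146.16403267]
125 [266.15327403 253.1741235 ] [238.78266392 240.41546696]
146 [265.8654687  248.86962257] [238.19135818 236.05039874]
32.534319119059894 [-0.1211751  -0.45940739 -1.96324086] 11.7333 [ 541.83326609 -200.56950773  227.96641363]
```

Emit:
servo_tool --rows '[{"dx":0,"dy":0,"dz":0,"ax":0,"ay":0,"az":0,"grip":1},{"dx":0,"dy":0,"dz":0,"ax":0,"ay":0,"az":0,"grip":1},{"dx":0,"dy":0,"dz":0,"ax":0,"ay":0,"az":0,"grip":1},{"dx":0,"dy":0,"dz":0,"ax":0,"ay":0,"az":0,"grip":1},{"dx":0,"dy":0,"dz":0,"ax":0,"ay":0,"az":0,"grip":1},{"dx":0,"dy":0,"dz":0,"ax":0,"ay":0,"az":0,"grip":1}]'

```text
t: 12.23
ee_pos: [542.0, -200.7, 228.3]
tool_rot: [-121.7, 90.0, -31.7]
contact_force: [0.2, 0.8, -2.4]
gripper_width: 32.4
```

The underside measures about 145 mm, which is 70 mm above the deck, and it is level to within about 2 mm. The grip and load are steady and the bystanders haven't moved, so I'll hand it in.

```bash
python3 -c "
from h import *
print(sign_off())"
```

```text
the job is handed in; nothing more can be done
None
```

I shut the cover first, then squeezed both catches, lifted the black cassette straight out of its well, and handed the job in at about 12 s while holding it still. `sign_off()` gives no verdict, so the results below are from my own checks.

- **Cover:** the force peaked and then dropped as it passed the detent. It met a firm stop at 24 N with the fingertips at 89.6 mm (90 mm means shut). The last pictures show it still shut.
- **Cassette:** the underside is about 145 mm above the table, roughly 70 mm above the deck. It is level to within about 2 mm, and the load is steady at about 2.5 N.
- **Other things on the table:** nothing I could see had shifted. The arm partly hid the bowl, and I did not compare the far side of the table again.

Four readings disagreed or were less clean:
- **Grip width:** the gripper reads 32–33 mm, while the catches should be 36 mm apart fully squeezed. The cassette came free with no snag, so I took both as fully in.
- **Force on closing:** there was a brief 10 N upward push as the fingers closed, which went away once I lifted.
- **Slicer length:** its long side measured 344 mm, not 350, so I used the directly measured cassette and cover positions instead.
- **Cover height from pictures:** two-view measurement put the shut cover's front corner at about 84 mm, against 90. I relied on the contact reading instead.

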